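# Unstack the tea tins and the tumbler

## Task

Take the stack on the pine board apart from the top down: first nest the blue tumbler upright inside the steel tumbler so that it sits right down on the bottom, then put the green, the yellow and last the red tin upright on the mat of its own colour, each in the middle and lined up with the mat. Set things down rather than dropping them, and do not shove the steel tumbler, the egg cup or the salt pot aside.

Things in the scene. Friction and masses are not known exactly. Their poses are not given: they have to be found in the camera images.
- blue_tumbler_mid (a point): Blue open tapered tumbler, 95 mm high, 44 mm across the foot, 54 mm across the rim, wall 2.5 mm, about 0.12 kg; at the start it stands free on top of the stack, on the green tin. The point is on its axis half-way up, 47.5 mm above its foot; z is up. Grip it across the outside near the rim: nested, only its top 39 mm stand above the steel tumbler.
- green_tin_mid (a point): Closed rectangular tea tin, all green with a thin bright steel band round its sides, 50 mm wide (its x) by 90 mm long (its y) by 45 mm high, rigid with a flat lid, about 0.24 kg; third from below in the stack, on the yellow tin. The point is its centre, 22.5 mm above its underside; z is up. Grip it across its width. It goes on the green mat.
- yellow_tin_mid (a point): Closed rectangular tea tin, all yellow with a thin bright steel band round its sides, 55 mm wide (its x) by 120 mm long (its y) by 45 mm high, rigid with a flat lid, about 0.32 kg; second from below in the stack, on the red tin. The point is its centre, 22.5 mm above its underside; z is up. Grip it across its width. It goes on the yellow mat.
- red_tin_mid (a point): Closed rectangular tea tin, all red with a thin bright steel band round its sides, 60 mm wide (its x) by 150 mm long (its y) by 45 mm high, rigid with a flat lid, about 0.4 kg; lowest in the stack, lying on the 18 mm thick pine board on the counter. The point is its centre, 22.5 mm above its underside; z is up. Grip it across its width. It goes on the red mat.
- green_mat: Fixed flat green mat on the counter, 76 mm (its x) by 116 mm (its y, its long side), 4 mm thick. Origin at the centre of its underside, at counter height.
- yellow_mat: Fixed flat yellow mat on the counter, 81 mm (its x) by 146 mm (its y, its long side), 4 mm thick. Origin at the centre of its underside, at counter height.
- red_mat: Fixed flat red mat on the counter, 86 mm (its x) by 176 mm (its y, its long side), 4 mm thick. Origin at the centre of its underside, at counter height.
- steel_tumbler: Dark steel open tapered tumbler standing loose on the counter, about 0.25 kg, 60 mm high, 56 mm across the foot, 66 mm across the rim, wall 3 mm, so the opening is 60 mm wide at the mouth and 50 mm at its floor, 4 mm up. Origin at the centre of its underside, z up. The blue tumbler goes in with 3 to 5 mm of play all round and rests on this floor.
- egg_cup_mid (a point): Bystander: white ceramic egg cup with a brown egg, 48 mm across, 79 mm high with the egg, standing loose on the far end of the pine board. The point is on its axis 29 mm above its foot.
- salt_pot: Bystander: white ceramic open salt pot, 54 mm across, 42 mm high, standing loose on the far end of the pine board beside the egg cup. Origin at the centre of its underside.
Mind the look-alikes: they are no part of the job. Several things have the shape of the yellow_mat; the one meant has the colours described above.

How it is judged:
By the outcome, as a careful person would: the job done as asked, in the order asked, and still so for the second after the job is handed in, with the robot touching nothing.
It also fails if it takes over 112 s, if anything falls off the work surface, if the arm or the gripper's body presses on something with over 40 N, if the wrist force passes 120 N, or if a joint passes its speed limit or range.

## Robot

A 6-joint arm with a two-finger parallel gripper is mounted at the origin on the work surface. World frame = base frame: x ahead of the robot, y to its left, z up, the work surface at z = 0. Lengths are in mm, angles in rad, forces in N, time in s.
With the tool pointing down it reaches from about 350 to 975 mm from the base axis. Payload 7.1 kg.
Tool frame: the origin (TCP) lies between the finger pads; the fingertips stand 19 mm ahead of it and the grasp point (between the pads) is the TCP; z points along the fingers, y is the line along which they close (so a half turn about z gives the same grasp; the last joint's range is limited). The gripper opens to 88 mm and grips with 3 to 60 N. Pads are 20 mm wide; open, the fingers measure 115 mm over their backs; the gripper's body (75 mm by 178 mm) begins 61 mm behind the grasp point.
Start: joints at [1.179, 0.423, 1.63, -0, 1.089, -0.019], TCP at [227.608, 582.065, 241.675] pointing down, gripper open.
Joint ranges: [-3, 3], [-0.9, 2.11], [0.09, 2.58], [-1.31, 4.45], [0.11, 2.69], [-2.54, 2.54]. Speed limits (rad/s): [2.39, 2.39, 3.01, 3.14, 3.14, 3.14].

## Interface

Orientations are given as a rotation vector (axis times angle).
In Python, from workcell import ctrl gives the robot as it stands.
- The arm moves only by the tool arm_command, never from a script. Its argument "series" is a list of rows, each an object with "linear": the shift along the tool's x, y, z in m, a list of three; "turn": the turn about the tool's z in rad. A call has 1 to 10 rows; each row shifts and turns the commanded pose from where the row before left it, along the tool's axes as they then stand; what a row does not reach is not made up. A row lasts 1/10 s, in which the tool goes at most 50 mm and 8.59 degrees, less where a joint would pass 70% of its speed; a pose out of reach is approached as far as the arm can. A call with a gripper value outside its range is refused whole. "jaw" is the opening, from -1 (shut) to 1 (fully open), set as the call begins (left out, the last holds). The fingers move at their own pace and stop on an object; the grip force is fixed at half the most. Time passes only in rows, so rows that do not move let the fingers close. It gives the time, the measured TCP pose, the force, the opening and the grip force at its end, in the units of the state.
- ctrl.get_obs(): the state, without advancing time (a new reading comes with each control period).
- ctrl.get_image(name): name is "scene" or "top"; returns a dict with "frame" (400x640x3 uint8, blue, green, red), "fx", "fy", "cx", "cy" (pixels), "rvec" (rotation vector, rad) and "tvec" (3), from world to camera coordinates, as OpenCV has them. Camera axes: x right, y down, z forward; pixel columns grow to the right and rows downward; lengths in mm; the calibration is good to about 2 mm. A picture is of the moment at which its call begins. There is no depth.
- ctrl.close_job(): hands the job in; it is judged then, once.
The state is a dict: "t": time; "qpos": joint angles; "qvel": joint speeds; "joint_torque": joint torques, N m; "ee_pos": TCP position; "orientation": TCP orientation; "ft_force": force on the tool from outside, world axes, zero at the start; "moment": the same for the moment, N m; "width": finger opening in mm; "grasp_force": force on a finger pad.
Only numpy, scipy, OpenCV 4.12 (cv2) and the standard library are available. Lean on these libraries where they do the work, as an engineer would, in place of code of your own. Each camera call takes 0.05 s, during which the arm holds its last target. There are 200 camera calls.

## Working session

There is one attempt and no reset: what is moved stays moved. The work goes in short steps, Python scripts to look and compute and a tool call to move; the robot and the scene stay as the last step left them, time stands still between calls to the robot, and variables do not carry over. Pictures are saved under pics/ and viewed, at most 14 in all, crops included, and the job is handed in when it is done.

Besides the shell and the picture viewer there is one more tool, called after "Request:" by a JSON object that holds its "method" and its "body". arm_command: Moves the arm, as the interface text tells. Its arguments: {"type":"object","properties":{"series":{"type":"array"},"jaw":{"type":"number"}},"required":["series"]}

```bash
mkdir -p pics; ls; cat > h.py <<'E'
import numpy as np, cv2
from workcell import ctrl
def cam(n,save=None):
    d=ctrl.get_image(n)
    if save: cv2.imwrite('pics/'+save,d['frame'])
    return d
def ray(d,uv,z):
    R=cv2.Rodrigues(np.array(d['rvec'],float))[0];t=np.array(d['tvec'],float).ravel()
    uv=np.atleast_2d(uv).astype(float)
    c=np.c_[(uv[:,0]-d['cx'])/d['fx'],(uv[:,1]-d['cy'])/d['fy'],np.ones(len(uv))]
    w=c@R; o=-R.T@t
    return o+w*((z-o[2])/w[:,2])[:,None]
def proj(d,P):
    K=np.array([[d['fx'],0,d['cx']],[0,d['fy'],d['cy']],[0,0,1.]])
    return cv2.projectPoints(np.atleast_2d(P).astype(float),np.array(d['rvec'],float),np.array(d['tvec'],float),K,None)[0][:,0]
E
python3 - <<'E'
from h import *
for n in('scene','top'):
    d=cam(n,n+'0.png'); R=cv2.Rodrigues(np.array(d['rvec'],float))[0]
    print(n,d['fx'],(-R.T@np.array(d['tvec'],float).ravel()).round(0), R[2].round(2))
o=ctrl.get_obs();print(o)
E
```

```text
pics
scene 420.22763843298287 [1318. -501.  827.] [-0.7   0.43 -0.57]
top 514.1150516098676 [ 221.   27. 1306.] [ 0.22 -0.01 -0.98]
{'t': 0.1, 'qpos': array([ 1.17900696e+00,  4.23783398e-01,  1.63062059e+00, -2.74587640e-05,
        1.08856078e+00, -1.90117521e-02]), 'qvel': array([ 0.00013994, -0.00086891, -0.00259215, -0.00238914, -0.00046338,
        0.00116921]), 'joint_torque': array([-4.54446326e-04, -5.45612204e+01, -2.74323839e+01,  6.44605514e-02,
        1.87792699e-02, -5.54332473e-05]), 'ee_pos': array([227.43558219, 581.64012354, 240.9647927 ]), 'orientation': array([-5.82105880e-01, -3.08693115e+00,  2.11763355e-03]), 'ft_force': array([-0.07659917,  0.94411138,  0.89954072]), 'moment': array([ 0.0052255 , -0.02601106,  0.07851309]), 'grasp_force': 0.0, 'width': 87.95131616469085}
```

View pics/scene0.png

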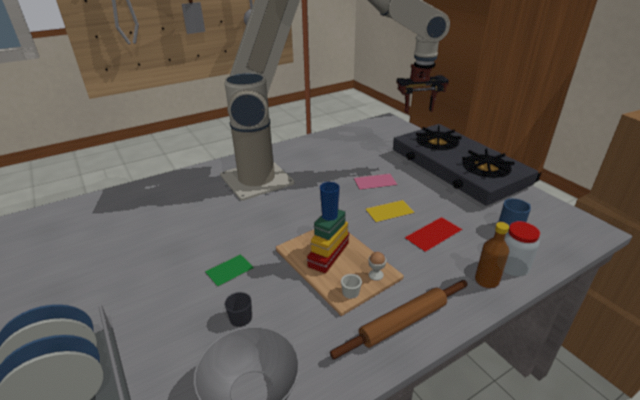

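View pics/top0.png

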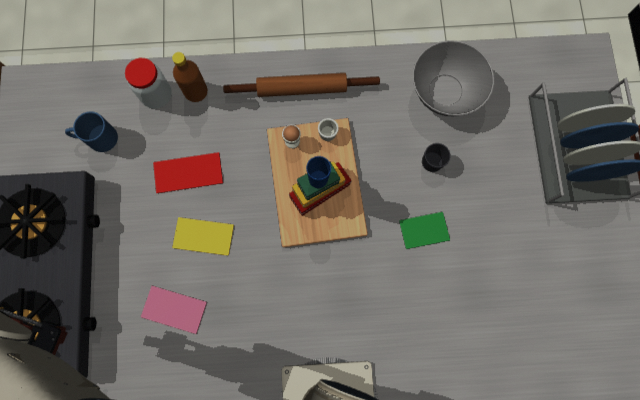

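The scene view shows the stack at about (325,230) and the steel tumbler at (238,309). In the top view the stack is at (318,178), the steel tumbler at (436,157), and the mats are green (425,230), yellow (203,236) and red (188,172). The pink mat at (174,309) is the look-alike.

```bash
cat >> h.py <<'E'
HUE=dict(red=[(0,8),(172,180)],yellow=[(22,34)],green=[(50,85)],blue=[(100,125)])
def mask(d,col,smin=110,vmin=35,roi=None):
    h=cv2.cvtColor(d['frame'],cv2.COLOR_BGR2HSV);m=np.zeros(h.shape[:2],np.uint8)
    for a,b in HUE[col]: m|=cv2.inRange(h,(a,smin,vmin),(b,255,255))
    if roi:
        k=np.zeros_like(m);x0,y0,x1,y1=roi;k[y0:y1,x0:x1]=255;m&=k
    return m
def rect(d,m,z):
    c=max(cv2.findContours(m,cv2.RETR_EXTERNAL,cv2.CHAIN_APPROX_NONE)[0],key=cv2.contourArea)[:,0]
    w=ray(d,c,z)[:,:2].astype(np.float32)
    (cx,cy),(a,b),th=cv2.minAreaRect(w)
    L=th if a>b else th+90   # direction of the long side, deg from world x
    return np.round([cx,cy,min(a,b),max(a,b),(L+90)%180-90],1)
E
python3 - <<'E'
from h import *
t=cam('top');s=cam('scene')
for c,r,r2 in(('green',(395,205,455,252),(200,250,258,290)),('yellow',(168,212,240,260),(362,195,418,225)),('red',(148,148,228,198),(400,212,468,254))):
    print(c,rect(t,mask(t,c,roi=r),4),rect(s,mask(s,c,roi=r2),4))
cv2.imwrite('pics/c.png',np.hstack([cv2.resize(t['frame'][110:250,260:460],None,fx=2.8,fy=2.8,interpolation=2)[:390],cv2.resize(s['frame'][175:315,305:365],None,fx=2.8,fy=2.8,interpolation=2)[:390]]))
cv2.imwrite('pics/c2.png',cv2.resize(s['frame'][175:340,200:410],None,fx=3.6,fy=3.6,interpolation=2))
E
```

```text
green [ 416.7 -270.6   74.5  115.1  -81.9] [ 424.3 -274.4   73.   113.1  -82.2]
yellow [434.5 295.7  81.4 146.3  79.2] [441.4 290.5  81.7 145.   78.9]
red [605.4 333.8  86.8 176.5 -84.3] [612.5 328.4  85.3 175.6 -84.4]
```

View pics/c.png

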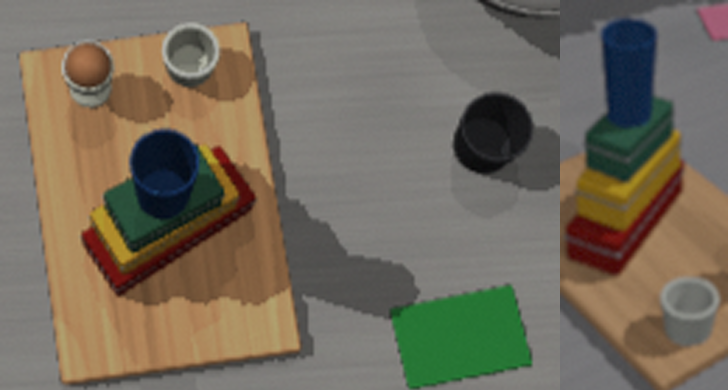

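View pics/c2.png

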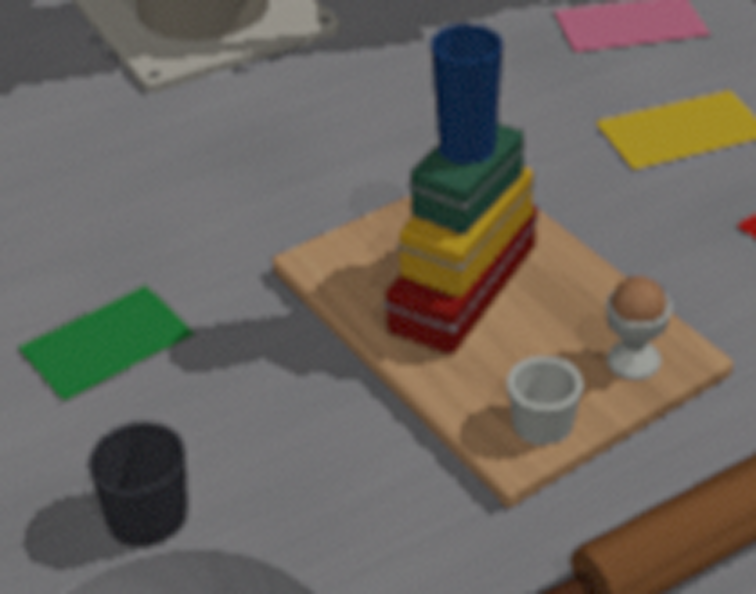

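The crops show the blue tumbler upright on green, then yellow, red and the board, with the tins roughly aligned with each other. The two cameras disagree by about 8 mm on the mats, so I'll use the known gripper position to find which one is biased. First, the tumblers and the tin rectangles.

```bash
cat >> h.py <<'E'
from scipy.optimize import least_squares
def campos(d):
    R=cv2.Rodrigues(np.array(d['rvec'],float))[0];return -R.T@np.array(d['tvec'],float).ravel()
def rim(d,m,z,r):
    c=max(cv2.findContours(m,cv2.RETR_EXTERNAL,cv2.CHAIN_APPROX_NONE)[0],key=cv2.contourArea)[:,0]
    w=ray(d,c,z)[:,:2]; f=w.mean(0)-campos(d)[:2]; f/=np.linalg.norm(f)
    a=w@f; p=w[a>a.max()-r]   # far half of the rim
    q=least_squares(lambda q:np.hypot(*(p-q).T)-r,p.mean(0)-f*r*.5,loss='soft_l1')
    return q.x.round(1), round(float(np.sqrt(np.mean(q.fun**2))),2),len(p)
def dark(d,roi):
    m=cv2.inRange(d['frame'],(0,0,0),(52,52,52));k=np.zeros_like(m);x0,y0,x1,y1=roi;k[y0:y1,x0:x1]=255;return m&k
def tool():
    from scipy.spatial.transform import Rotation as Ro
    o=ctrl.get_obs();R=Ro.from_rotvec(o['orientation']).as_matrix();return o,R
def go(x,y,z,yd=None):
    """shift in tool axes (mm) and turn (rad) to TCP x,y,z with tool y along world bearing yd (deg, mod 180)"""
    o,R=tool();t=0.
    if yd is not None:
        cur=np.degrees(np.arctan2(R[1,1],R[0,1])); dl=(yd-cur+90)%180-90; t=-np.radians(dl)
    l=R.T@(np.array([x,y,z])-o['ee_pos'])
    print('t',round(o['t'],1),'pos',o['ee_pos'].round(1),'linear',l.round(1),'turn(tool z)',round(t,3),'q6',o['qpos'][5].round(2))
E
python3 - <<'E'
from h import *
t=cam('top');s=cam('scene')
print('blue',rim(t,mask(t,'blue',90,25,(295,145,345,200)),248,27),rim(s,mask(s,'blue',90,25,(312,175,350,222)),248,27))
print('steel',rim(t,dark(t,(420,140,453,174)),60,33),rim(s,dark(s,(222,288,256,330)),60,33))
o,R=tool();print(R.round(3))
for n,d in(('t',t),('s',s)):
    print(n,proj(d,o['ee_pos']+np.array([0,0,-19])).round(1))
    for c,r in(('green',(290,150,345,205) if n=='t' else (305,205,350,240)),):
        m=mask(d,c,60,25,r);print(c,rect(d,m,153))
for n,d in(('scene',s),('top',t)):cv2.imwrite(f'pics/d_{n}.png',d['frame'])
cv2.imwrite('pics/g.png',cv2.resize(s['frame'][50:130,370:470],None,fx=6,fy=6,interpolation=2))
go(0,0,0)
E
```

```text
blue (array([524. ,  -3.5]), 1.01, 35) (array([537.7, -10.4]), 1.76, 24)
steel (array([ 594.2, -308.1]), 1.23, 35) (array([ 610.1, -315.6]), 2.14, 32)
[[-0.931  0.364 -0.   ]
 [ 0.364  0.931 -0.   ]
 [ 0.    -0.    -1.   ]]
t [[ 42.3 327.4]]
green [524.8  -4.5  54.7  90.2 -63.8]
s [[418.5 110.8]]
green [557.  -21.8  67.1 125.9 -62.8]
t 0.3 pos [227.6 581.9 241.4] linear [  -0.  -624.7  241.7] turn(tool z) 0.0 q6 -0.02
```

View pics/g.png

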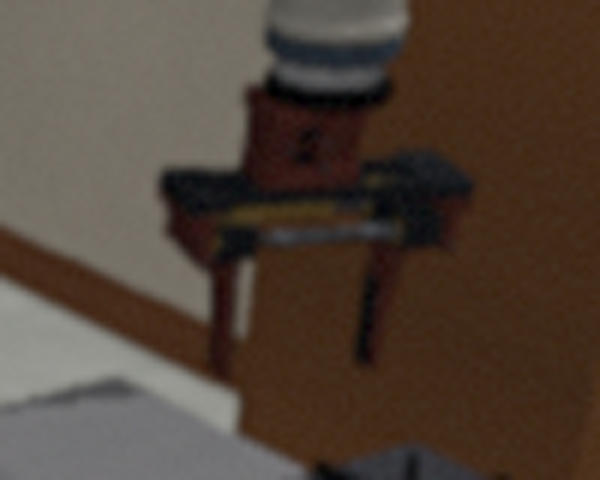

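Predicted tip midpoint in the scene view is (418.5,110.8), and it appears at about (418.7,111.4), so the scene camera is close there. I'll hover near the stack and check it there against the gripper.

Request:
{"method": "arm_command", "body": {"series": [{"linear":[-0.02,-0.02,-0.02],"turn":0},{"linear":[-0.033,-0.029,-0.02],"turn":0},{"linear":[-0.033,-0.029,-0.02],"turn":0},{"linear":[-0.033,-0.029,0],"turn":0},{"linear":[-0.033,-0.029,0],"turn":0},{"linear":[-0.033,-0.029,0],"turn":0},{"linear":[-0.033,-0.029,0],"turn":0},{"linear":[-0.033,-0.029,0],"turn":0},{"linear":[-0.033,-0.029,0],"turn":0},{"linear":[-0.033,-0.029,0],"turn":0}], "jaw": 1}}

```text
t: 1.3
ee_pos: [421.0, 203.3, 301.9]
orientation: [0.582, 3.087, 0.001]
ft_force: [0.6, -0.0, 0.9]
width: 88.0
grasp_force: 0.0
```

Request:
{"method": "arm_command", "body": {"series": [{"linear":[-0.033,-0.029,0],"turn":0},{"linear":[-0.033,-0.029,0],"turn":0},{"linear":[-0.033,-0.029,0],"turn":0},{"linear":[-0.03,-0.029,0],"turn":0.06},{"linear":[-0.02,-0.02,0],"turn":0.06},{"linear":[-0.01,-0.01,0],"turn":0.06},{"linear":[0,0,0],"turn":0},{"linear":[0,0,0],"turn":0}]}}

```text
t: 2.1
ee_pos: [512.0, 10.0, 301.6]
orientation: [-0.856, -3.022, -0.0]
ft_force: [0.4, 0.3, 0.1]
width: 87.8
grasp_force: 0.0
```

```bash
python3 - <<'E'
from h import *
s=cam('scene');t=cam('top')
o,R=tool();go(530,-6,292,58.6)
for w in(1,-1):
    for d in (s,t):print('tip',proj(d,o['ee_pos']+R@np.array([0,w*(44+7),19])).round(1),end=' ')
cv2.imwrite('pics/h.png',cv2.resize(s['frame'][130:230,290:370],None,fx=6,fy=6,interpolation=2))
E
```

```text
t 2.2 pos [511.9  10.6 301.7] linear [-24.2  -4.7   9.6] turn(tool z) -0.003 q6 -1.02
tip [[350.1 169.2]] tip [[290.6 159.2]] tip [[310.9 169.6]] tip [[334.1 181.7]]
```

View pics/h.png

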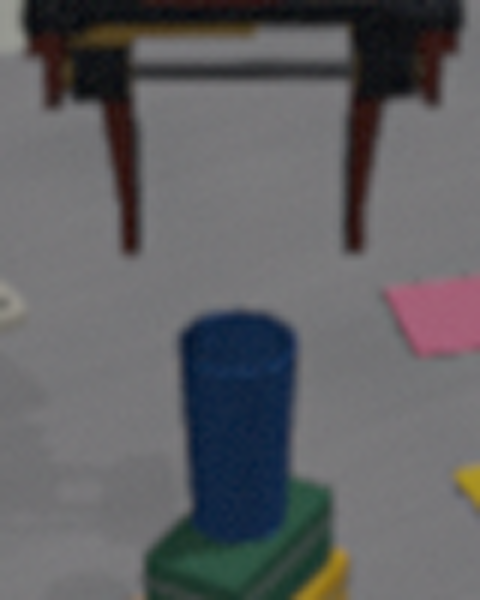

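```bash
python3 - <<'E'
from h import *
s=cam('scene')
for uv in([329.8,187.5],[329.8,182.2],[329.8,193]):print(uv,ray(s,[uv],248).round(1))
print('foot bottom near', ray(s,[[330,130+540/6]],153).round(1))
p=np.array([[524,-3.5],[530,-6],[537.7,-10.4]])
for q in p:
    a=np.linspace(0,2*np.pi,40);c=proj(s,np.c_[q[0]+27*np.cos(a),q[1]+27*np.sin(a),a*0+248]);f=proj(s,np.c_[q[0]+22*np.cos(a),q[1]+22*np.sin(a),a*0+153])
    print(q,((c.min(0)-[290,130])*6).round(),((c.max(0)-[290,130])*6).round(),((f.max(0)-[290,130])*6).round())
E
```

```text
[329.8, 187.5] [[539.1  -8.9 248. ]]
[329.8, 182.2] [[516.9   5.2 248. ]]
[329.8, 193] [[561.3 -22.9 248. ]]
foot bottom near [[550.2 -15.5 153. ]]
[524.   -3.5] [169. 294.] [293. 359.] [280. 531.]
[530.  -6.] [171. 301.] [295. 367.] [282. 540.]
[537.7 -10.4] [171. 312.] [297. 378.] [283. 552.]
```

```bash
python3 - <<'E'
from h import *
t=cam('top');o,R=tool()
f=cv2.resize(t['frame'][110:230,250:380],None,fx=6,fy=6,interpolation=2)
P=np.array([[a*37.5,b*89,-61] for a,b in((1,1),(1,-1),(-1,-1),(-1,1))]);w=o['ee_pos']+P@R.T
q=proj(t,w);print(q.round(1),w.round())
s=cam('scene');qs=proj(s,w);
g=cv2.resize(s['frame'][100:190,270:390],None,fx=6,fy=6,interpolation=2)
cv2.polylines(f,[((q-[250,110]+.5)*6).astype(int)],True,(255,0,255),1)
cv2.polylines(g,[((qs-[270,100]+.5)*6).astype(int)],True,(255,0,255),1)
cv2.imwrite('pics/i.png',cv2.resize(np.hstack([f[:540],g]),None,fx=.53,fy=.53,interpolation=3))
E
```

```text
[[262.  154.4]
 [344.4 197.1]
 [362.5 163.4]
 [280.9 121.9]] [[527. 106. 363.]
 [433. -45. 363.]
 [497. -85. 363.]
 [590.  67. 363.]]
```

View pics/i.png

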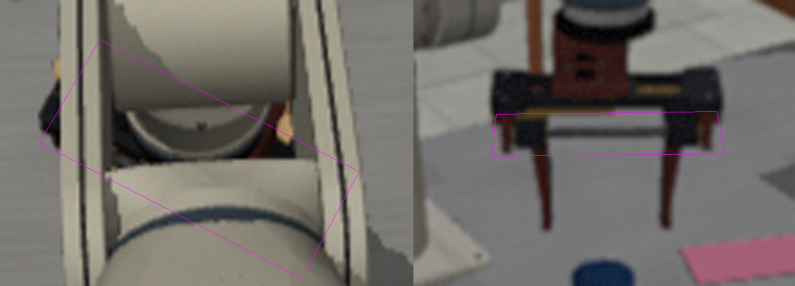

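The gripper outline in the scene view matches the projection to within about 1 px, so I'll trust the scene camera more (tumbler near (534,-8)). The jaw axis lies across that camera's view, where it measures best. Straddling the tumbler now.

Request:
{"method": "arm_command", "body": {"series": [{"linear":[-0.014,-0.002,0],"turn":0},{"linear":[-0.0145,-0.0025,0],"turn":0},{"linear":[0,0,0],"turn":0},{"linear":[0,0,0.02],"turn":0},{"linear":[0,0,0.02],"turn":0},{"linear":[0,0,0.02],"turn":0},{"linear":[0,0,0.008],"turn":0},{"linear":[0,0,0],"turn":0}]}}

```text
t: 3.15
ee_pos: [533.6, -9.1, 232.6]
orientation: [-0.857, -3.02, 0.001]
ft_force: [-0.4, 0.8, 0.6]
width: 88.1
grasp_force: 0.0
```

```bash
python3 - <<'E'
from h import *
s=cam('scene');go(534,-8,234,58.6)
cv2.imwrite('pics/j.png',cv2.resize(s['frame'][160:240,290:370],None,fx=7,fy=7,interpolation=2))
E
```

```text
t 3.2 pos [534.2  -9.1 233.6] linear [ 0.8  0.9 -0.4] turn(tool z) -0.005 q6 -1.06
```

View pics/j.png

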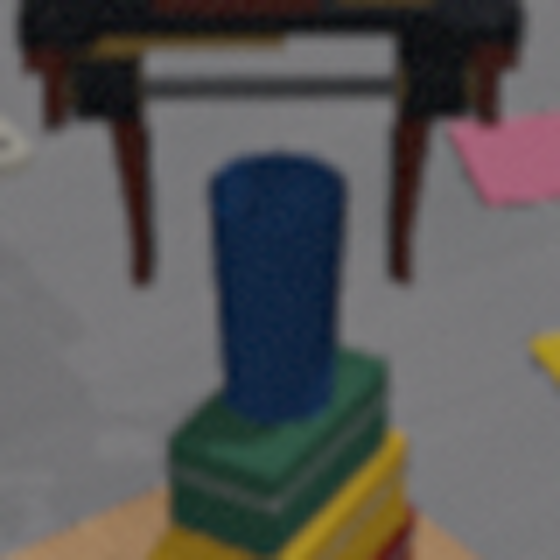

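The picture shows the finger gap centred at u≈272 and the tumbler at u≈278.5, about 1 px or 2.3 mm off. I'll shift +2 mm along tool y and close.

Request:
{"method": "arm_command", "body": {"series": [{"linear":[0,0.002,0],"turn":0},{"linear":[0,0,0],"turn":0}]}}

```text
t: 3.4
ee_pos: [536.0, -7.2, 234.7]
orientation: [0.857, 3.021, 0.001]
ft_force: [-0.1, 0.3, 0.2]
width: 87.8
grasp_force: 0.0
```

Request:
{"method": "arm_command", "body": {"series": [{"linear":[0,0,0],"turn":0},{"linear":[0,0,0],"turn":0},{"linear":[0,0,0],"turn":0},{"linear":[0,0,0],"turn":0},{"linear":[0,0,0],"turn":0},{"linear":[0,0,0],"turn":0}], "jaw": -1}}

```text
t: 4.0
ee_pos: [535.2, -7.3, 233.7]
orientation: [-0.857, -3.022, -0.0]
ft_force: [0.4, -0.1, 1.0]
width: 52.4
grasp_force: 30.9
```

Request:
{"method": "arm_command", "body": {"series": [{"linear":[0,0,-0.008],"turn":0},{"linear":[0,0,-0.015],"turn":0},{"linear":[0,0,-0.015],"turn":0},{"linear":[0,0,-0.012],"turn":0},{"linear":[-0.01,-0.01,-0.01],"turn":0},{"linear":[-0.02,-0.02,0],"turn":0},{"linear":[-0.025,-0.026,0],"turn":0},{"linear":[-0.025,-0.026,0],"turn":0},{"linear":[-0.025,-0.026,0],"turn":0},{"linear":[-0.025,-0.025,0],"turn":0}]}}

```text
t: 5.0
ee_pos: [575.9, -191.2, 293.9]
orientation: [-0.858, -3.022, 0.0]
ft_force: [-0.3, -0.2, -1.6]
width: 52.4
grasp_force: 30.9
```

Request:
{"method": "arm_command", "body": {"series": [{"linear":[-0.025,-0.025,0],"turn":0},{"linear":[-0.025,-0.025,0.01],"turn":0},{"linear":[-0.02,-0.02,0.02],"turn":0},{"linear":[-0.015,-0.015,0.03],"turn":0},{"linear":[-0.005,-0.005,0.03],"turn":0},{"linear":[0,0,0.02],"turn":0},{"linear":[0,0,0.01],"turn":0},{"linear":[0,0,0],"turn":0},{"linear":[0,0,0],"turn":0}]}}

```text
t: 5.9
ee_pos: [605.7, -313.0, 174.6]
orientation: [0.857, 3.021, -0.0]
ft_force: [-0.4, 0.1, -0.9]
width: 52.6
grasp_force: 30.9
```

```bash
python3 - <<'E'
from h import *
s=cam('scene');t=cam('top');go(606.8,-312.2,172,58.6);o,R=tool();z=o['ee_pos'][2]
print('blue',rim(s,mask(s,'blue',90,25,(210,250,270,320)),z+14,27),'steel',rim(s,dark(s,(215,292,256,335)),60,33))
f=cv2.resize(s['frame'][235:335,195:285],None,fx=6,fy=6,interpolation=2)
g=cv2.resize(t['frame'][110:210,380:480],None,fx=6,fy=6,interpolation=2)
cv2.imwrite('pics/k.png',cv2.resize(np.hstack([f,g]),None,fx=.7,fy=.7))
E
```

```text
t 6.0 pos [ 606.1 -313.   175.4] linear [-0.1  1.   3.4] turn(tool z) -0.004 q6 -1.51
blue (array([ 608.4, -314.2]), 2.41, 31) steel (array([ 617.3, -320. ]), 4.78, 37)
```

View pics/k.png

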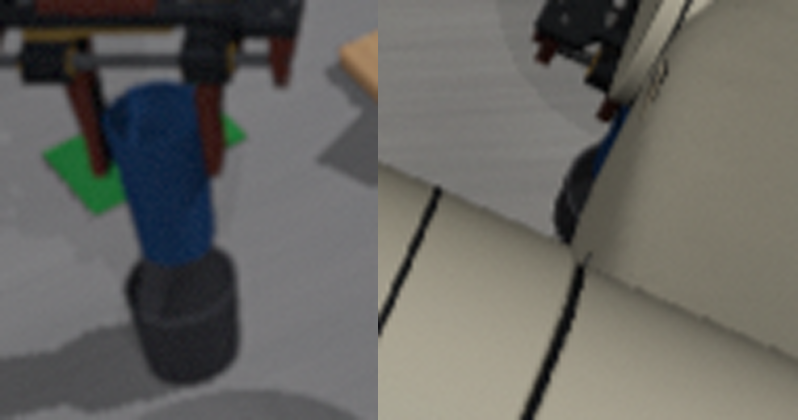

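```bash
python3 - <<'E'
from h import *
s=cam('scene');a=np.linspace(0,2*np.pi,60)
def box(x,y,z,r):
    c=proj(s,np.c_[x+r*np.cos(a),y+r*np.sin(a),a*0+z]);return np.r_[c.min(0),c.max(0)]
off=np.array([195,235,195,235])
for x,y in((606,-313),(608.5,-314.5),(611,-316)):
    print(x,y,'rimblue',((box(x,y,189.4,27)-off)*4.2).round(),'foot',((box(x,y,94.4,22)-off)*4.2).round(),'steel rim',((box(x,y,60,33)-off)*4.2).round(),'steel foot',((box(x,y,0,28)-off)*4.2).round())
E
```

```text
606 -313 rimblue [100.  80. 203. 148.] foot [135. 211. 214. 268.] steel rim [124. 239. 240. 326.] steel foot [147. 315. 243. 389.]
608.5 -314.5 rimblue [ 99.  83. 202. 152.] foot [134. 215. 214. 272.] steel rim [123. 243. 240. 330.] steel foot [146. 319. 242. 393.]
611 -316 rimblue [ 98.  87. 202. 156.] foot [133. 218. 213. 276.] steel rim [122. 246. 239. 334.] steel foot [146. 322. 241. 397.]
```

In the scene crop the blue foot, centred at (178,240), lies over the steel mouth, centred at (181,283). Projecting the model at the TCP position gives a match to within 1–2 mm. I'll shift −1 mm along tool y and lower gently.

Request:
{"method": "arm_command", "body": {"series": [{"linear":[0,-0.001,0],"turn":0},{"linear":[0,0,0.01],"turn":0},{"linear":[0,0,0.01],"turn":0},{"linear":[0,0,0.01],"turn":0},{"linear":[0,0,0.01],"turn":0},{"linear":[0,0,0.01],"turn":0},{"linear":[0,0,0.01],"turn":0},{"linear":[0,0,0],"turn":0}]}}

```text
t: 6.85
ee_pos: [603.8, -312.9, 111.6]
orientation: [-0.856, -3.019, -0.001]
ft_force: [0.6, 0.6, -1.3]
width: 52.6
grasp_force: 30.9
```

```bash
python3 - <<'E'
from h import *
s=cam('scene');o,R=tool();go(606,-313,85);print(o['ft_force'].round(1),o['moment'].round(2))
print('steel far rim', rim(s,dark(s,(215,292,256,335)),60,33))
cv2.imwrite('pics/l.png',cv2.resize(s['frame'][255:335,195:285],None,fx=6,fy=6,interpolation=2))
E
```

```text
t 6.9 pos [ 604.3 -313.2  112.5] linear [-1.4  1.1 27.5] turn(tool z) 0.0 q6 -1.51
[-0.2  0.1 -0.7] [-0.05  0.   -0.03]
steel far rim (array([ 612.2, -315.3]), 5.47, 41)
```

View pics/l.png

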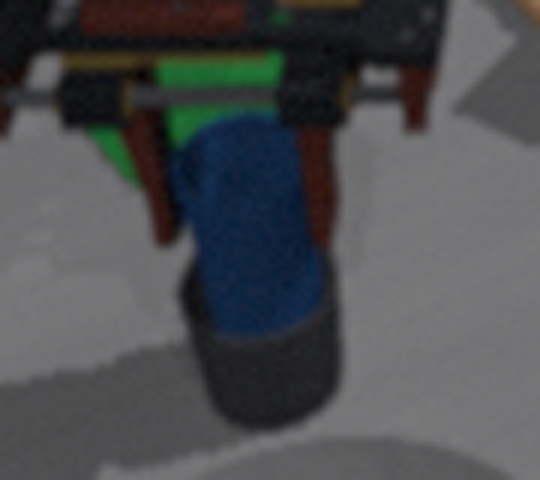

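The blue tumbler is inside the mouth. The gaps are 22 on the left and 10 on the right (crop px), so it sits about 2 mm too far right; shifting −2 mm along tool y and lowering.

Request:
{"method": "arm_command", "body": {"series": [{"linear":[0,-0.002,0],"turn":0},{"linear":[0,0,0.005],"turn":0},{"linear":[0,0,0.005],"turn":0},{"linear":[0,0,0.005],"turn":0},{"linear":[0,0,0.004],"turn":0},{"linear":[0,0,0.003],"turn":0},{"linear":[0,0,0.001],"turn":0},{"linear":[0,0,0],"turn":0}]}}

```text
t: 7.7
ee_pos: [603.7, -315.1, 90.5]
orientation: [-0.857, -3.022, -0.0]
ft_force: [1.4, 0.5, -1.9]
width: 52.4
grasp_force: 30.9
```

Request:
{"method": "arm_command", "body": {"series": [{"linear":[0,0,0.001],"turn":0},{"linear":[0,0,0.001],"turn":0},{"linear":[0,0,0],"turn":0}]}}

```text
t: 8.0
ee_pos: [603.7, -315.1, 88.7]
orientation: [-0.857, -3.022, 0.0]
ft_force: [-1.0, -0.2, -1.4]
width: 52.5
grasp_force: 30.9
```

Request:
{"method": "arm_command", "body": {"series": [{"linear":[0,0,0.001],"turn":0},{"linear":[0,0,0.001],"turn":0},{"linear":[0,0,0],"turn":0}]}}

```text
t: 8.3
ee_pos: [603.6, -315.1, 86.5]
orientation: [-0.857, -3.022, -0.0]
ft_force: [-0.4, 0.1, -1.7]
width: 52.7
grasp_force: 30.9
```

Request:
{"method": "arm_command", "body": {"series": [{"linear":[0,0,0.001],"turn":0},{"linear":[0,0,0.0],"turn":0}]}}

```text
t: 8.5
ee_pos: [603.7, -315.1, 85.5]
orientation: [-0.857, -3.022, -0.0]
ft_force: [-0.4, -0.4, -1.6]
width: 52.4
grasp_force: 30.9
```

Request:
{"method": "arm_command", "body": {"series": [{"linear":[0,0,0.001],"turn":0},{"linear":[0,0,0.0],"turn":0}]}}

```text
t: 8.7
ee_pos: [603.8, -315.2, 84.8]
orientation: [0.857, 3.022, -0.0]
ft_force: [-0.1, 0.9, -0.5]
width: 52.3
grasp_force: 30.9
```

Request:
{"method": "arm_command", "body": {"series": [{"linear":[0,0,0.001],"turn":0},{"linear":[0,0,0.0],"turn":0}]}}

```text
t: 8.9
ee_pos: [604.3, -315.4, 84.8]
orientation: [0.857, 3.021, -0.0]
ft_force: [-1.6, 1.0, 5.9]
width: 52.8
grasp_force: 30.8
```

Contact force is 6 N at z=84.8, as expected for a tumbler on the floor. Releasing.

Request:
{"method": "arm_command", "body": {"series": [{"linear":[0,0,0],"turn":0},{"linear":[0,0,0],"turn":0},{"linear":[0,0,0],"turn":0},{"linear":[0,0,0],"turn":0},{"linear":[0,0,-0.02],"turn":0},{"linear":[0,0,-0.04],"turn":0},{"linear":[0,0,-0.04],"turn":0},{"linear":[0,0,-0.03],"turn":0},{"linear":[0,0,0],"turn":0}], "jaw": 1}}

```text
t: 9.8
ee_pos: [606.2, -316.4, 219.0]
orientation: [0.855, 3.014, -0.003]
ft_force: [-0.1, -0.5, 1.3]
width: 87.8
grasp_force: 0.0
```

```bash
python3 - <<'E'
from h import *
s=cam('scene');t=cam('top')
for n,d,r in(('t',t,(280,140,360,215)),('s',s,(295,195,355,240))):
    m=mask(d,'green',60,15,r);print(n,rect(d,m,153))
cv2.imwrite('pics/m.png',np.hstack([cv2.resize(s['frame'][200:270,290:370],None,fx=5,fy=5,interpolation=2),cv2.resize(t['frame'][145:215,280:360],None,fx=5,fy=5,interpolation=2)]))
print('blue',rim(s,mask(s,'blue',90,25,(210,250,270,320)),99,27))
go(0,0,0)
E
```

```text
t [524.9  -4.5  54.9  90.1 -63.8]
s [557.1 -21.7  67.2 126.5 -62.1]
blue (array([ 605.9, -315.5]), 1.47, 27)
t 9.9 pos [ 603.8 -315.2  214.1] linear [679.6 -48.8 213.4] turn(tool z) 0.0 q6 -1.52
```

View pics/m.png

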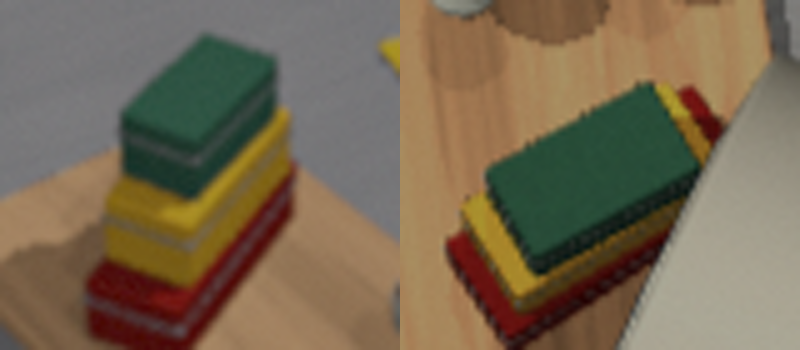

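The scene crop shows the green lid corners at (122,108), (208,35), (275,62) and (197,152). In the top crop they're at (87,168), (255,85), (300,167) and (137,252).

```bash
python3 - <<'E'
from h import *
s=cam('scene');t=cam('top')
for n,d,c,o in(('s',s,[(122,108),(208,35),(275,62),(197,152)],(290,200)),('t',t,[(87,168),(255,85),(300,167),(137,252)],(280,145))):
    w=ray(d,np.array(c)/5+np.array(o),153)[:,:2]
    v=(w[1]-w[0]+w[2]-w[3]);print(n,w.mean(0).round(1),'long bearing',np.degrees(np.arctan2(v[1],v[0])).round(1),'sizes',np.hypot(*(w[1]-w[0])).round(),np.hypot(*(w[2]-w[1])).round(),np.hypot(*(w[2]-w[3])).round(),np.hypot(*(w[3]-w[0])).round())
# top, lid by brightness, yellow/red visible lid
h=cv2.cvtColor(t['frame'],cv2.COLOR_BGR2HSV);m=mask(t,'green',60,15,(280,140,360,215))
v=h[...,2][m>0];print(np.percentile(v,[5,25,50,75]))
m2=m&cv2.inRange(h[...,2],62,255);m2=cv2.morphologyEx(m2,cv2.MORPH_OPEN,np.ones((3,3)));print(rect(t,m2,153))
E
```

```text
s [541.3  -9.1] long bearing 116.7 sizes 83.0 45.0 91.0 56.0
t [528.3  -6. ] long bearing -65.7 sizes 88.0 45.0 86.0 46.0
[31.2 74.  76.  77. ]
[529.3  -3.8  46.4  87.5 -63.8]
```

```bash
python3 -c "
from h import *
go(537,-8,200,26.2)"
```

```text
t 10.0 pos [ 602.9 -314.7  212. ] linear [217.  226.4  12.6] turn(tool z) 0.561 q6 -1.52
```

Request:
{"method": "arm_command", "body": {"series": [{"linear":[0.012,0.0124,0],"turn":0},{"linear":[0.03,0.031,0],"turn":0},{"linear":[0.033,0.034,0],"turn":0},{"linear":[0.033,0.034,0],"turn":0},{"linear":[0.033,0.034,0],"turn":0},{"linear":[0.033,0.034,0],"turn":0},{"linear":[0.03,0.033,0],"turn":0},{"linear":[0.013,0.014,0],"turn":0},{"linear":[0,0,0],"turn":0.12},{"linear":[0,0,0],"turn":0.12}]}}

```text
t: 11.0
ee_pos: [536.3, -6.6, 212.6]
orientation: [-1.216, -2.894, 0.001]
ft_force: [0.5, -0.4, 0.8]
width: 87.6
grasp_force: 0.0
```

Request:
{"method": "arm_command", "body": {"series": [{"linear":[0,0,0],"turn":0.12},{"linear":[0,0,0],"turn":0.12},{"linear":[0,0,0],"turn":0.08},{"linear":[0,0,0.012],"turn":0},{"linear":[0,0,0],"turn":0},{"linear":[0,0,0],"turn":0}]}}

```text
t: 11.6
ee_pos: [537.0, -8.2, 200.6]
orientation: [-1.656, -2.668, 0.002]
ft_force: [0.3, 0.3, 0.1]
width: 87.8
grasp_force: 0.0
```

```bash
python3 - <<'E'
from h import *
go(537,-8,136,26.2)
s=cam('scene')
cv2.imwrite('pics/n.png',cv2.resize(s['frame'][180:270,280:380],None,fx=6,fy=6,interpolation=2))
E
```

```text
t 11.6 pos [537.   -8.2 200.6] linear [ 0.1  0.2 64.6] turn(tool z) 0.003 q6 -0.5
```

Request:
{"method": "arm_command", "body": {"series": [{"linear":[0,0,0.015],"turn":0},{"linear":[0,0,0.02],"turn":0},{"linear":[0,0,0.02],"turn":0},{"linear":[0,0,0.01],"turn":0},{"linear":[0,0,0],"turn":0}]}}

```text
t: 12.15
ee_pos: [537.1, -8.5, 135.5]
orientation: [-1.657, -2.666, 0.002]
ft_force: [0.3, -0.1, 1.0]
width: 88.1
grasp_force: 0.0
```

Request:
{"method": "arm_command", "body": {"series": [{"linear":[0,0,0],"turn":0},{"linear":[0,0,0],"turn":0},{"linear":[0,0,0],"turn":0},{"linear":[0,0,0],"turn":0},{"linear":[0,0,0],"turn":0},{"linear":[0,0,0],"turn":0}], "jaw": -1}}

```text
t: 12.75
ee_pos: [537.8, -8.6, 137.0]
orientation: [-1.659, -2.668, 0.0]
ft_force: [-2.3, 0.9, 3.9]
width: 49.7
grasp_force: 30.0
```

```bash
python3 -c "
from h import *
go(537,-8,160,26.2);print(ctrl.get_obs()['width'])"
```

```text
t 12.8 pos [537.8  -8.6 137. ] linear [  0.9  -0.5 -23. ] turn(tool z) 0.001 q6 -0.5
49.6806173172549
```

Request:
{"method": "arm_command", "body": {"series": [{"linear":[0,0,-0.01],"turn":0},{"linear":[0,0,-0.02],"turn":0},{"linear":[0,0,-0.02],"turn":0},{"linear":[-0.012,-0.014,0],"turn":0},{"linear":[-0.024,-0.028,0],"turn":0},{"linear":[-0.03,-0.035,0],"turn":0},{"linear":[-0.03,-0.035,0],"turn":0},{"linear":[-0.03,-0.035,0],"turn":0},{"linear":[-0.03,-0.035,0],"turn":0},{"linear":[-0.02,-0.024,0.0],"turn":0}]}}

```text
t: 13.75
ee_pos: [429.9, -259.7, 187.3]
orientation: [1.66, 2.666, -0.0]
ft_force: [0.8, 1.0, -1.4]
width: 50.1
grasp_force: 30.0
```

Request:
{"method": "arm_command", "body": {"series": [{"linear":[-0.0116,-0.014,0.01],"turn":0},{"linear":[0,0,0.03],"turn":0.1},{"linear":[0,0,0.03],"turn":0.116},{"linear":[0,0,0.03],"turn":0.1},{"linear":[0,0,0.015],"turn":0},{"linear":[0,0,0],"turn":0},{"linear":[0,0,0],"turn":0}]}}

```text
t: 14.45
ee_pos: [423.8, -274.2, 72.1]
orientation: [-2.058, -2.374, -0.0]
ft_force: [0.9, 0.3, -1.9]
width: 50.1
grasp_force: 30.0
```

```bash
python3 - <<'E'
from h import *
go(422.7,-274,33,8.0)
s=cam('scene');t=cam('top')
o=ctrl.get_obs();z=o['ee_pos'][2]-28.3+45
print('lid z',z,rect(t,mask(t,'green',60,15,(390,200,460,255)),z))
cv2.imwrite('pics/o.png',np.hstack([cv2.resize(s['frame'][220:310,180:270],None,fx=4.4,fy=4.4,interpolation=2),cv2.resize(t['frame'][190:280,385:475],None,fx=4.4,fy=4.4,interpolation=2)]))
E
```

```text
t 14.4 pos [ 423.8 -274.2   72.1] linear [ 0.4 -1.1 39.1] turn(tool z) 0.003 q6 -0.74
lid z 89.53320916392842 [ 450.1 -333.     0.     0.   -90. ]
```

View pics/o.png

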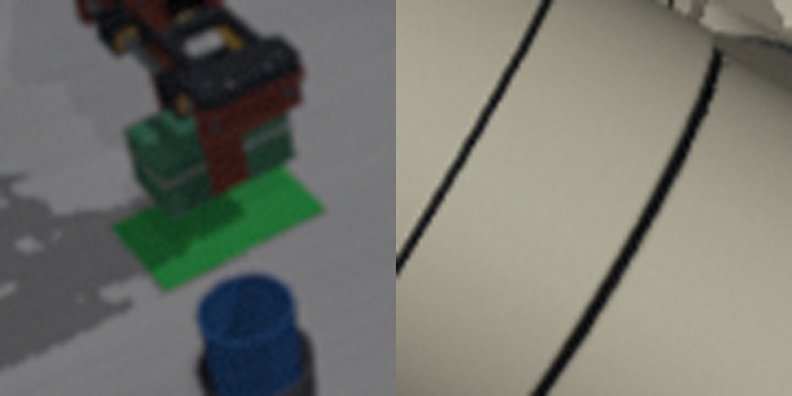

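The scene crop shows the tin over the mat, with its front lower edge running from (178,215) to (293,158). I'll check that against the mat in the same camera.

```bash
python3 - <<'E'
from h import *
s=cam('scene');o,R=tool();p=o['ee_pos']
w=ray(s,np.array([(178,215),(293,158)])/4.4+[180,220],p[2]-28.3)
print(w.round(1),'edge mid in tool',(R.T@(w.mean(0)-p)).round(1), 'len',np.hypot(*(w[1]-w[0])[:2]))
print('mat scene',rect(s,mask(s,'green',110,35,(195,250,258,292)),4))
m=ray(s,np.array([(112,227),(165,291),(325,210)])/4.4+[180,220],4);print(m.round(1),((m[0]+m[2])/2).round(1))
E
```

```text
[[ 454.6 -305.1   44.6]
 [ 443.6 -224.6   44.6]] edge mid in tool [ 6.2 25.8 28.3] len 81.20815299456986
mat scene [ 417.2 -273.6  107.6  123.    85.1]
[[ 397.7 -334.6    4. ]
 [ 470.3 -325.6    4. ]
 [ 456.3 -212.8    4. ]] [ 427.  -273.7    4. ]
```

Request:
{"method": "arm_command", "body": {"series": [{"linear":[0,0,0.015],"turn":0},{"linear":[0,0,0.012],"turn":0},{"linear":[0,0,0.006],"turn":0},{"linear":[0,0,0.003],"turn":0},{"linear":[0,0,0.001],"turn":0},{"linear":[0,0,0.001],"turn":0},{"linear":[0,0,0],"turn":0}]}}

```text
t: 15.3
ee_pos: [423.7, -274.2, 33.9]
orientation: [2.058, 2.373, 0.0]
ft_force: [-0.5, -0.5, -1.7]
width: 49.9
grasp_force: 30.0
```

Request:
{"method": "arm_command", "body": {"series": [{"linear":[0,0,0.001],"turn":0},{"linear":[0,0,0],"turn":0}]}}

```text
t: 15.5
ee_pos: [423.8, -274.2, 33.0]
orientation: [2.058, 2.373, 0.0]
ft_force: [0.1, 0.4, 1.2]
width: 49.8
grasp_force: 30.0
```

Request:
{"method": "arm_command", "body": {"series": [{"linear":[0,0,0.001],"turn":0},{"linear":[0,0,0],"turn":0}]}}

```text
t: 15.7
ee_pos: [423.8, -274.2, 33.0]
orientation: [2.058, 2.373, 0.0]
ft_force: [-2.1, 2.0, 16.0]
width: 49.9
grasp_force: 30.0
```

Soft contact at z=33.0. Releasing and clearing to the left for a look.

Request:
{"method": "arm_command", "body": {"series": [{"linear":[0,0,-0.001],"turn":0},{"linear":[0,0,0],"turn":0},{"linear":[0,0,0],"turn":0},{"linear":[0,0,0],"turn":0},{"linear":[0,0,-0.03],"turn":0},{"linear":[0,0,-0.05],"turn":0},{"linear":[0,0,-0.05],"turn":0},{"linear":[0.01,0,-0.045],"turn":0},{"linear":[0.03,0,-0.02],"turn":0},{"linear":[0.045,0,0],"turn":0}], "jaw": 1}}

```text
t: 16.7
ee_pos: [413.7, -191.2, 231.1]
orientation: [2.056, 2.365, 0.003]
ft_force: [0.9, 1.1, -0.5]
width: 87.5
grasp_force: 0.0
```

Request:
{"method": "arm_command", "body": {"series": [{"linear":[0.045,0,0],"turn":0},{"linear":[0.045,0,0],"turn":0},{"linear":[0.045,0,0],"turn":0},{"linear":[0.045,0,0],"turn":0},{"linear":[0.045,0,0],"turn":0},{"linear":[0.045,0,0],"turn":0},{"linear":[0.045,0,0],"turn":0},{"linear":[0.045,0,0],"turn":0},{"linear":[0.04,0,0],"turn":0},{"linear":[0.02,0,0],"turn":0}]}}

```text
t: 17.7
ee_pos: [351.5, 228.5, 227.7]
orientation: [-2.055, -2.376, -0.001]
ft_force: [0.1, -1.1, -0.1]
width: 87.4
grasp_force: 0.0
```

```bash
cat >> h.py <<'E'
def lidrect(d,m,z):
    "lid only: the bright part of the colour mask (sides are dark in the top view)"
    v=cv2.cvtColor(d['frame'],cv2.COLOR_BGR2HSV)[...,2]
    th,_=cv2.threshold(v[m>0].reshape(-1,1),0,255,cv2.THRESH_OTSU)
    k=cv2.morphologyEx(m&cv2.inRange(v,float(th)+1,255.),cv2.MORPH_OPEN,np.ones((3,3)))
    return th,rect(d,k,z)
E
python3 - <<'E'
from h import *
t=cam('top');go(0,0,0)
h=cv2.cvtColor(t['frame'],cv2.COLOR_BGR2HSV)
np.set_printoptions(linewidth=250)
# sample HSV along tin/mat
for v in range(212,250,4): print(v,[tuple(h[v,u]) [1:] for u in range(400,454,6)])
print('yellow', lidrect(t,mask(t,'yellow',60,15,(270,140,370,230)),108))
m=mask(t,'yellow',60,15,(270,140,370,230));print(rect(t,m,108),np.percentile(h[...,2][m>0],[5,20,50,80]))
cv2.imwrite('pics/p.png',np.hstack([cv2.resize(t['frame'][195:265,390:460],None,fx=5.6,fy=5.6,interpolation=2),cv2.resize(t['frame'][145:215,285:355],None,fx=5.6,fy=5.6,interpolation=2)]))
E
```

```text
t 17.8 pos [351.7 229.7 227.8] linear [-177.  -381.3  227.2] turn(tool z) 0.0 q6 0.4
212 [(np.uint8(12), np.uint8(130)), (np.uint8(8), np.uint8(132)), (np.uint8(10), np.uint8(131)), (np.uint8(8), np.uint8(130)), (np.uint8(12), np.uint8(132)), (np.uint8(10), np.uint8(131)), (np.uint8(23), np.uint8(100)), (np.uint8(123), np.uint8(124)), (np.uint8(11), np.uint8(135))]
216 [(np.uint8(8), np.uint8(125)), (np.uint8(6), np.uint8(126)), (np.uint8(14), np.uint8(130)), (np.uint8(72), np.uint8(121)), (np.uint8(165), np.uint8(94)), (np.uint8(126), np.uint8(81)), (np.uint8(123), np.uint8(83)), (np.uint8(154), np.uint8(83)), (np.uint8(8), np.uint8(132))]
220 [(np.uint8(116), np.uint8(121)), (np.uint8(146), np.uint8(108)), (np.uint8(120), np.uint8(81)), (np.uint8(124), np.uint8(80)), (np.uint8(118), np.uint8(80)), (np.uint8(121), np.uint8(82)), (np.uint8(121), np.uint8(82)), (np.uint8(121), np.uint8(84)), (np.uint8(6), np.uint8(84))]
224 [(np.uint8(139), np.uint8(125)), (np.uint8(77), np.uint8(53)), (np.uint8(121), np.uint8(80)), (np.uint8(115), np.uint8(80)), (np.uint8(118), np.uint8(80)), (np.uin
[... 1227 characters left out ...]
), np.uint8(69))]
244 [(np.uint8(8), np.uint8(131)), (np.uint8(170), np.uint8(123)), (np.uint8(170), np.uint8(111)), (np.uint8(180), np.uint8(75)), (np.uint8(171), np.uint8(70)), (np.uint8(48), np.uint8(79)), (np.uint8(9), np.uint8(112)), (np.uint8(10), np.uint8(126)), (np.uint8(10), np.uint8(134))]
248 [(np.uint8(10), np.uint8(130)), (np.uint8(123), np.uint8(106)), (np.uint8(21), np.uint8(107)), (np.uint8(11), np.uint8(118)), (np.uint8(9), np.uint8(119)), (np.uint8(11), np.uint8(119)), (np.uint8(10), np.uint8(128)), (np.uint8(10), np.uint8(131)), (np.uint8(8), np.uint8(130))]
yellow (169.0, array([531.8,  -4.3,  52.1, 116.5, -61.7]))
[531.2  -4.6  53.  118.3 -61.5] [175.2 178.  179.  179. ]
```

View pics/p.png

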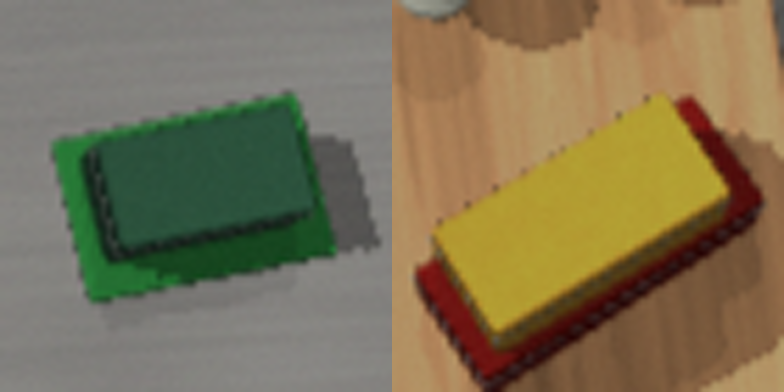

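The green tin sits squarely on its mat but may be off along the length. Measuring the lid against the mat numerically.

```bash
python3 - <<'E'
from h import *
t=cam('top');h=cv2.cvtColor(t['frame'],cv2.COLOR_BGR2HSV)
m=cv2.inRange(h,(40,95,66),(95,148,100));k=np.zeros_like(m);k[205:252,398:455]=255;m=cv2.morphologyEx(m&k,cv2.MORPH_OPEN,np.ones((3,3)))
print('lid',rect(t,m,49))
c=lambda L:ray(t,np.array(L)/5.6+[390,195],49)[:,:2]
w=c([(98,148),(290,103),(315,208),(125,250)]);print(w.round(1),w.mean(0).round(1))
f=ray(t,np.array([(54,143),(297,94),(336,254),(93,300)])/5.6+[390,195],4)[:,:2];print('mat',f.mean(0).round(1))
# bottom edge (robot side) contact line of tin on mat, z=4
s=cam('scene');hs=cv2.cvtColor(s['frame'],cv2.COLOR_BGR2HSV)
m=cv2.inRange(hs,(40,60,15),(95,150,110));k=np.zeros_like(m);k[235:290,198:260]=255;m=cv2.morphologyEx(m&k,cv2.MORPH_OPEN,np.ones((3,3)))
print('scene tin silhouette',rect(s,m,49))
v=hs[...,2][m>0];print(np.percentile(v,[10,30,50,70,90]))
E
```

```text
lid [ 420.1 -266.7   47.8   87.9  -81.9]
[[ 433.5 -221.4]
 [ 448.7 -308.4]
 [ 401.2 -314.1]
 [ 387.5 -228.8]] [ 417.7 -268.2]
mat [ 415.8 -272.3]
scene tin silhouette [ 449.1 -276.2   87.6  100.7  -82.7]
[55. 59. 77. 82. 83.]
```

```bash
python3 - <<'E'
from h import *
s=cam('scene');hs=cv2.cvtColor(s['frame'],cv2.COLOR_BGR2HSV)
m=cv2.inRange(hs,(40,60,70),(95,150,110));k=np.zeros_like(m);k[235:290,198:260]=255;m=cv2.morphologyEx(m&k,cv2.MORPH_OPEN,np.ones((3,3)))
print('scene lid',rect(s,m,49))
ms=mask(s,'green',152,25,(195,240,260,295));print('mat part',rect(s,ms,4))
# side faces incl. bottom edge
m=cv2.inRange(hs,(40,60,30),(95,150,110))&k;c=max(cv2.findContours(m,0,1)[0],key=cv2.contourArea)[:,0];w=c
print('tin sil', w[w[:,0].argmin()],w[w[:,1].argmax()],w[w[:,0].argmax()],w[w[:,1].argmin()])
for cx,cy in((422.7,-274),(423.8,-270),(425,-268)):
  a=np.radians(98.1);L=np.array([np.cos(a),np.sin(a)]);W=np.array([L[1],-L[0]])
  P=[np.r_[np.array([cx,cy])+i*45*L+j*25*W,z] for z in(4,49) for i,j in((1,1),(-1,1),(-1,-1),(1,-1))]
  print(cx,cy,proj(s,P).round(1).tolist())
E
python3 - <<'E'
import cv2
f=cv2.imread('pics/p.png')
E
python3 - <<'E'
from h import *
s=cam('scene');cv2.imwrite('pics/q.png',cv2.resize(s['frame'][230:300,195:265],None,fx=8,fy=8,interpolation=2))
E
```

```text
scene lid [ 428.2 -270.9   47.7   85.4  -81.9]
mat part [ 424.4 -274.9   68.7  109.2  -81.8]
tin sil [206 271] [217 285] [249 263] [236 248]
422.7 -274 [[247.5, 266.3], [219.1, 281.0], [210.6, 271.3], [238.5, 257.4], [245.6, 254.4], [216.6, 268.9], [207.9, 259.3], [236.5, 245.6]]
423.8 -270 [[248.9, 266.0], [220.6, 280.6], [212.1, 271.0], [239.9, 257.1], [247.1, 254.1], [218.1, 268.5], [209.4, 259.0], [238.0, 245.3]]
425 -268 [[249.7, 266.0], [221.5, 280.6], [212.9, 271.0], [240.7, 257.1], [247.9, 254.1], [219.0, 268.5], [210.3, 259.0], [238.8, 245.3]]
```

View pics/q.png

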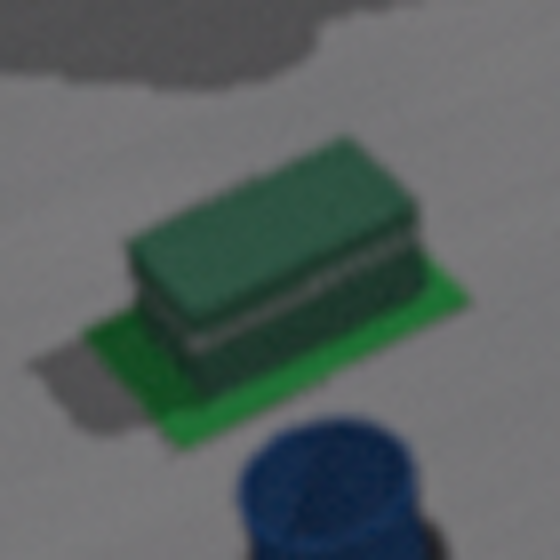

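The scene crop shows the tin's base corners at (205,395) and (420,300), with mat corners at (180,450), (468,298) and (88,335). Checking the margins at base level.

```bash
python3 - <<'E'
from h import *
s=cam('scene');r=lambda L:ray(s,np.array(L)/8+[195,230],4)[:,:2]
a,b=r([(205,395),(420,300)]);A,B,C=r([(180,450),(468,298),(88,335)])
L=(B-A)/np.hypot(*(B-A));W=np.array([L[1],-L[0]])
print('mat len,wid',np.hypot(*(B-A)).round(1),np.hypot(*(C-A)).round(1),'margins: lengthwise left',((a-A)@L).round(1),'right',((B-b)@L).round(1),'front',((A-a)@W).round(1),((A-b)@W).round(1))
go(423.8,-274.2,60,8.1)
E
```

```text
mat len,wid 114.1 71.5 margins: lengthwise left 19.2 right 13.5 front 17.9 10.3
t 18.0 pos [351.9 224.9 227.5] linear [-504.2    1.   167.7] turn(tool z) -0.0 q6 0.4
```

```bash
python3 - <<'E'
from h import *
s=cam('scene');t=cam('top')
for n,d,r in(('s',s,(295,205,365,270)),('t',t,(280,140,360,220))):
    h=cv2.cvtColor(d['frame'],cv2.COLOR_BGR2HSV);m=mask(d,'yellow',90,40,r);v=h[...,2]
    print(n,np.percentile(v[m>0],[5,20,40,60,80,95]),lidrect(d,m,108))
go(538.3,-6,170,28.3)
E
```

```text
s [118. 129. 162. 163. 164. 164.] (143.0, array([539.2, -10.1,  54.4, 116.8, -61.4]))
t [176. 178. 179. 179. 179. 180.] (170.0, array([531.8,  -4.4,  52.1, 116.2, -61.7]))
t 18.1 pos [352.2 224.8 227.6] linear [-254.6  152.    57.6] turn(tool z) -0.354 q6 0.4
```

Request:
{"method": "arm_command", "body": {"series": [{"linear":[-0.016,0.0095,0],"turn":0},{"linear":[-0.035,0.02,0],"turn":0},{"linear":[-0.04,0.024,0],"turn":0},{"linear":[-0.04,0.024,0],"turn":0},{"linear":[-0.04,0.024,0],"turn":0},{"linear":[-0.04,0.023,0],"turn":0},{"linear":[-0.03,0.017,0],"turn":0},{"linear":[-0.015,0.009,0],"turn":0},{"linear":[0,0,0.02],"turn":-0.12},{"linear":[0,0,0.02],"turn":-0.12}]}}

```text
t: 19.1
ee_pos: [537.5, -7.2, 187.5]
orientation: [1.756, 2.604, 0.001]
ft_force: [-0.3, 0.3, -1.5]
width: 87.8
grasp_force: 0.0
```

Request:
{"method": "arm_command", "body": {"series": [{"linear":[0,0,0.02],"turn":-0.114},{"linear":[0,0,0],"turn":0},{"linear":[0,0,0],"turn":0}]}}

```text
t: 19.4
ee_pos: [536.9, -6.2, 167.8]
orientation: [-1.612, -2.695, 0.001]
ft_force: [0.1, 0.4, 0.6]
width: 87.7
grasp_force: 0.0
```

```bash
python3 -c "
from h import *
go(537,-7.5,91,28.4)"
```

```text
t 19.4 pos [536.9  -6.2 167.8] linear [-1.2 -0.4 76.8] turn(tool z) -0.003 q6 -0.53
```

Request:
{"method": "arm_command", "body": {"series": [{"linear":[-0.001,0,0.015],"turn":0},{"linear":[0,0,0.025],"turn":0},{"linear":[0,0,0.025],"turn":0},{"linear":[0,0,0.012],"turn":0},{"linear":[0,0,0],"turn":0},{"linear":[0,0,0],"turn":0}]}}

```text
t: 20.0
ee_pos: [538.5, -7.1, 91.7]
orientation: [1.609, 2.697, 0.001]
ft_force: [-0.2, -0.2, -0.2]
width: 87.6
grasp_force: 0.0
```

Request:
{"method": "arm_command", "body": {"series": [{"linear":[0,0,0],"turn":0},{"linear":[0,0,0],"turn":0},{"linear":[0,0,0],"turn":0},{"linear":[0,0,0],"turn":0},{"linear":[0,0,0],"turn":0},{"linear":[0,0,0],"turn":0}], "jaw": -1}}

```text
t: 20.6
ee_pos: [537.6, -7.2, 90.9]
orientation: [-1.608, -2.698, 0.0]
ft_force: [-1.8, -0.4, 5.1]
width: 54.9
grasp_force: 30.0
```

```bash
python3 -c "
from h import *
go(438.7,291.4,91)"
```

```text
t 20.6 pos [537.6  -7.2  90.9] linear [ 3.097e+02  5.520e+01 -1.000e-01] turn(tool z) 0.0 q6 -0.53
```

Request:
{"method": "arm_command", "body": {"series": [{"linear":[0,0,-0.01],"turn":0},{"linear":[0,0,-0.025],"turn":0},{"linear":[0,0,-0.025],"turn":0},{"linear":[0.0197,0.0032,0],"turn":0},{"linear":[0.04,0.007,0],"turn":0},{"linear":[0.045,0.008,0],"turn":0},{"linear":[0.045,0.008,0],"turn":0},{"linear":[0.045,0.008,0],"turn":0},{"linear":[0.045,0.008,0],"turn":0},{"linear":[0.04,0.007,0],"turn":0}]}}

```text
t: 21.6
ee_pos: [447.0, 264.2, 151.0]
orientation: [-1.608, -2.699, -0.001]
ft_force: [1.6, 0.0, -1.5]
width: 55.0
grasp_force: 30.0
```

Request:
{"method": "arm_command", "body": {"series": [{"linear":[0.02,0.004,0],"turn":0},{"linear":[0.01,0.002,0],"turn":0},{"linear":[0,0,0.01],"turn":0.12},{"linear":[0,0,0.01],"turn":0.13},{"linear":[0,0,0.02],"turn":0.13},{"linear":[0,0,0.02],"turn":0.13},{"linear":[0,0,0.015],"turn":0.12},{"linear":[0,0,0.01],"turn":0.055},{"linear":[0,0,0],"turn":0},{"linear":[0,0,0],"turn":0}]}}

```text
t: 22.6
ee_pos: [439.2, 291.0, 65.8]
orientation: [2.42, 2.003, -0.001]
ft_force: [0.7, 0.5, -3.1]
width: 54.6
grasp_force: 30.0
```

```bash
python3 - <<'E'
from h import *
go(438.7,291.4,32,-10.9)
s=cam('scene');z=ctrl.get_obs()['ee_pos'][2]-28+45
h=cv2.cvtColor(s['frame'],cv2.COLOR_BGR2HSV)
m=mask(s,'yellow',90,30,(350,180,430,232));print(np.percentile(h[...,2][m>0],[5,20,40,60,80,95]),lidrect(s,m,z))
E
```

```text
t 22.6 pos [439.2 291.   65.8] linear [ 0.3 -0.6 33.8] turn(tool z) 0.002 q6 0.75
[105. 109. 118. 139. 159. 164.] (134.0, array([539.3, 232. ,  52.5,  95.7,  79.4]))
```

Request:
{"method": "arm_command", "body": {"series": [{"linear":[0,0,0.012],"turn":0},{"linear":[0,0,0.01],"turn":0},{"linear":[0,0,0.006],"turn":0},{"linear":[0,0,0.003],"turn":0},{"linear":[0,0,0.001],"turn":0},{"linear":[0,0,0],"turn":0}]}}

```text
t: 23.25
ee_pos: [438.9, 291.5, 33.5]
orientation: [-2.421, -2.002, 0.0]
ft_force: [-0.5, -0.1, -3.5]
width: 55.1
grasp_force: 30.0
```

Request:
{"method": "arm_command", "body": {"series": [{"linear":[0,0,0.001],"turn":0},{"linear":[0,0,0],"turn":0}]}}

```text
t: 23.45
ee_pos: [439.0, 291.6, 32.8]
orientation: [2.421, 2.002, 0.001]
ft_force: [-0.0, -0.3, -2.4]
width: 54.9
grasp_force: 30.0
```

Request:
{"method": "arm_command", "body": {"series": [{"linear":[0,0,0.001],"turn":0},{"linear":[0,0,0],"turn":0}]}}

```text
t: 23.65
ee_pos: [439.1, 291.7, 32.0]
orientation: [2.421, 2.002, 0.001]
ft_force: [0.7, -0.1, -0.9]
width: 54.6
grasp_force: 30.0
```

Request:
{"method": "arm_command", "body": {"series": [{"linear":[0,0,0.001],"turn":0},{"linear":[0,0,0],"turn":0}]}}

```text
t: 23.85
ee_pos: [439.2, 291.7, 31.9]
orientation: [-2.421, -2.002, -0.001]
ft_force: [-3.9, -2.6, 13.1]
width: 54.6
grasp_force: 30.0
```

Request:
{"method": "arm_command", "body": {"series": [{"linear":[0,0,-0.001],"turn":0},{"linear":[0,0,0],"turn":0},{"linear":[0,0,0],"turn":0},{"linear":[0,0,0],"turn":0},{"linear":[0,0,-0.03],"turn":0},{"linear":[0,0,-0.05],"turn":0},{"linear":[0,0,-0.05],"turn":0},{"linear":[-0.01,0.002,-0.03],"turn":0},{"linear":[-0.03,0.005,-0.01],"turn":0},{"linear":[-0.045,0.008,0],"turn":0}], "jaw": 1}}

```text
t: 24.85
ee_pos: [439.2, 206.1, 204.0]
orientation: [2.417, 2.004, 0.008]
ft_force: [-0.2, 0.1, -0.4]
width: 88.1
grasp_force: 0.0
```

Request:
{"method": "arm_command", "body": {"series": [{"linear":[-0.045,0.008,0],"turn":0},{"linear":[-0.045,0.008,0],"turn":0},{"linear":[-0.045,0.008,0],"turn":0},{"linear":[-0.045,0.008,0],"turn":0},{"linear":[-0.045,0.008,0],"turn":0},{"linear":[-0.045,0.008,0],"turn":0},{"linear":[-0.04,0.007,0],"turn":0},{"linear":[-0.03,0.005,0],"turn":0},{"linear":[-0.01,0.002,0],"turn":0},{"linear":[0,0,0],"turn":0}]}}

```text
t: 25.85
ee_pos: [432.8, -151.0, 201.6]
orientation: [-2.424, -1.999, -0.0]
ft_force: [0.5, 0.5, -0.7]
width: 87.8
grasp_force: 0.0
```

```bash
python3 - <<'E'
from h import *
s=cam('scene');t=cam('top')
for n,d,r,rm in(('s',s,(345,180,430,235),(290,215,365,280)),('t',t,(160,205,245,265),(275,140,365,225))):
    h=cv2.cvtColor(d['frame'],cv2.COLOR_BGR2HSV)
    m=mask(d,'yellow',60,30,r);hh=h[m>0]
    print(n,'yellow all',rect(d,m,4)); print(np.percentile(hh[:,1],[5,20,40,60,80,95]),np.percentile(hh[:,2],[5,20,40,60,80,95]),np.percentile(hh[:,0],[5,50,95]))
    m=mask(d,'red',90,20,rm);hh=h[m>0];print(' red',np.percentile(hh[:,2],[5,20,40,60,80,95]),lidrect(d,m,63),rect(d,m,63))
y0=220
h=cv2.cvtColor(t['frame'],cv2.COLOR_BGR2HSV)
for v in(226,236,246):print([tuple(int(x) for x in h[v,u]) for u in range(172,238,5)])
h=cv2.cvtColor(s['frame'],cv2.COLOR_BGR2HSV)
for v in(196,204,212):print([tuple(int(x) for x in h[v,u]) for u in range(362,418,5)])
E
```

```text
s yellow all [395.1 328.4  71.2 130.9  79. ]
[143.7 194.8 201.  204.  209.  215. ] [108. 117. 143. 160. 162. 163.] [22. 23. 25.]
 red [ 73.35  81.   105.   112.   113.   114.  ] (95.0, array([539.6, -13.4,  59.3, 147.9, -60.3])) [556.6 -25.2  76.7 185.2 -60. ]
t yellow all [434.  295.7  82.8 147.7  79.1]
[127. 182. 184. 185. 186. 191.] [126. 164. 178. 178. 179. 180.] [22. 25. 27.]
 red [ 50. 117. 121. 122. 123. 124.] (90.0, array([532.3,  -9.6,  58.1, 148.8, -59.7])) [527.9 -10.2  66.2 152.2 -59.7]
[(23, 8, 132), (24, 183, 173), (24, 185, 179), (24, 185, 179), (25, 187, 177), (25, 185, 178), (24, 186, 178), (24, 185, 179), (25, 183, 180), (25, 183, 178), (25, 185, 178), (27, 171, 174), (28, 177, 180), (23, 8, 128)]
[(23, 8, 130), (25, 185, 178), (25, 185, 178), (25, 184, 179), (25, 185, 178), (24, 186, 178), (25, 185, 178), (26, 182, 179), (26, 183, 180), (25, 182, 179), (24, 186, 178), (22, 196, 120), (20, 42, 90), (10, 9, 83)]
[(25, 127, 155), (28, 178, 179), (25, 182, 178), (25, 183, 178), (24, 187, 164), (22, 193, 120), (22, 190, 110), (20, 180, 85), (19, 190, 79), (22, 184, 115), (20, 185, 84), (22, 191, 135), (30, 6, 83), (15, 6, 84)]
[(100, 7, 115), (120, 4, 119), (135, 4, 119), (0, 0, 119), (22, 67, 137), (23, 168, 159), (23, 210, 163), (23, 205, 162), (23, 206, 162), (17, 45, 129), (135, 4, 120), (120, 2, 119)]
[(120, 2, 117), (130, 6, 118), (21, 158, 87), (24, 197, 162), (23, 206, 162), (23, 201, 162), (23, 201, 147), (22, 204, 120), (22, 189, 105), (22, 148, 98), (120, 6, 118), (120, 4, 118)]
[(120, 3, 86), (19, 84, 91), (22, 222, 100), (21, 186, 104), (22, 205, 112), (22, 215, 114), (21, 201, 114), (22, 204, 120), (24, 198, 144), (25, 201, 161), (24, 173, 150), (120, 4, 118)]
```

```bash
python3 - <<'E'
from h import *
s=cam('scene');t=cam('top')
h=cv2.cvtColor(s['frame'],cv2.COLOR_BGR2HSV)
m=mask(s,'yellow',60,30,(345,180,430,235));print('scene lid',lidrect(s,m,49))
v=h[...,2];k=m&cv2.inRange(v,140,255);n,l,st,_=cv2.connectedComponentsWithStats(k);print(st[1:])
for i in range(1,n):
    if st[i,4]>40: print(i,rect(s,np.uint8(l==i)*255,49),rect(s,np.uint8(l==i)*255,4))
ht=cv2.cvtColor(t['frame'],cv2.COLOR_BGR2HSV)
print('top tin-side dark / mat rows')
for v in range(214,262,2):print(v,''.join('.' if ht[v,u,1]<100 else ('d' if ht[v,u,2]<100 else 's' if ht[v,u,2]<150 else str(min(9,max(0,int(ht[v,u,0])-20)))) for u in range(166,242)))
go(537,-13,110,30.1)
E
```

```text
scene lid (136.0, array([444.2, 288. ,  54.1, 114.2,  79.3]))
[[372 193  37  15 314]
 [367 208   4   2   6]
 [375 208  39  14 130]]
1 [444.2 288.3  54.  113.6  79.5] [393.6 334.   57.2 120.1  79.5]
3 [519.3 243.5  22.7 134.9  84.9] [473.1 286.6  24.1 142.7  84.9]
top tin-side dark / mat rows
214 ............................................................................
216 ............................................................................
218 ............87777787864s....................................................
220 ...........653444432344s667888777788744.....................................
222 ...........6444444544455544444454445344567787777788655......................
224 ...........3444444444445544555445544455555454445555544467s877777787.........
226 ..........s455544444444444455555555455655444555555555555551ss777878s........
228 ..........5555544444445444544555555555555444555555555565550ddd77777.........
230 .........6555455544455555555545555555555555555555555666554sdddsssss.........
232 .........6555545555555555555555555555455555556655555555551dddsssssd.......
[... 526 characters left out ...]
ssssssdddddddddssssssssdddsssss............
248 ........ssss5456666555555555555555444444454sssssssssssddddssssss............
250 .......................ssss3455556555555555555555555444sssssssss............
252 ......................................ssss355555655555555555775.............
254 .....................................................ssss34578s.............
256 ............................................................................
258 ............................................................................
260 ............................................................................
t 26.1 pos [ 432.7 -149.   201.5] linear [153.   77.1  91.5] turn(tool z) -0.713 q6 -0.17
```

```bash
python3 - <<'E'
from h import *
t=cam('top')
w=ray(t,[(177.5,220),(224.5,225.5),(221,245.7),(173.5,240.5)],49)[:,:2];print(w.round(1),w.mean(0).round(1),np.hypot(*(w[1]-w[0])),np.hypot(*(w[2]-w[1])))
f=ray(t,[(178,217.5),(233,225),(229,255),(172.5,247.5)],4)[:,:2];print('mat',f.mean(0).round(1))
s=cam('scene');h=cv2.cvtColor(s['frame'],cv2.COLOR_BGR2HSV)
for v in range(190,226):print(v,''.join('.' if h[v,u,1]<100 else ('d' if h[v,u,2]<113 else 's' if h[v,u,2]<135 else str(min(9,max(0,int(h[v,u,0])-20)))) for u in range(360,420)))
E
```

```text
[[470.1 348.7]
 [449.4 232.2]
 [399.6 241.8]
 [419.2 358.6]] [434.6 295.3] 118.3046008065264 50.785066538752105
mat [433.2 294.8]
190 ............................................................
191 ............................................................
192 ............................................................
193 .....................................0123220................
194 .................................013223343320...............
195 .............................12322333333333320..............
196 ........................01232333333333333333320.............
197 ....................1233333333333333333333333320............
198 ...............1234333333333333333333333333333320...........
199 ............23333444333344433333333333333333333320..........
200 ...........s24344444443333333333333333333333333321..........
201 ...........ds33444444333433333333333333333333222ss..........
202 ...........dds333444443344333333333333323332ssssss..........
203 ............dds3344444334333333333333322sssssdddd...........
204 ............ddds3444444333333433332ssssssdddddddd.......
[... 669 characters left out ...]
dsssddddsssssdsssss44445555544443.................
216 ...........dssdddddssssss34445555544443.....................
217 ............dsssddsss44445555554443.........................
218 .............dss444445555554443.............................
219 ..............s555555544443.................................
220 ..............s55554443.....................................
221 ...............s453.........................................
222 ............................................................
223 ............................................................
224 ............................................................
225 ............................................................
```

Yellow is within about 2 mm of its mat centre. Next, red.

Request:
{"method": "arm_command", "body": {"series": [{"linear":[0.015,0.008,0],"turn":0},{"linear":[0.035,0.017,0],"turn":0},{"linear":[0.04,0.02,0],"turn":0},{"linear":[0.038,0.019,0],"turn":0},{"linear":[0.025,0.013,0],"turn":0},{"linear":[0,0,0],"turn":-0.14},{"linear":[0,0,0],"turn":-0.145},{"linear":[0,0,0.02],"turn":-0.145},{"linear":[0,0,0.02],"turn":-0.145},{"linear":[0,0,0.02],"turn":-0.138}]}}

```text
t: 27.15
ee_pos: [537.2, -13.4, 141.2]
orientation: [1.56, 2.726, 0.0]
ft_force: [-0.3, 0.3, -0.2]
width: 87.9
grasp_force: 0.0
```

Request:
{"method": "arm_command", "body": {"series": [{"linear":[0,0,0.02],"turn":0},{"linear":[0,0,0],"turn":0},{"linear":[0,0,0],"turn":0}]}}

```text
t: 27.45
ee_pos: [537.1, -13.8, 121.8]
orientation: [-1.569, -2.721, 0.0]
ft_force: [-0.4, 1.4, 0.0]
width: 88.2
grasp_force: 0.0
```

```bash
python3 - <<'E'
from h import *
go(537,-13,47,30.1)
s=cam('scene');
# egg cup / salt pot vs gripper: bright low-sat blobs on the board
h=cv2.cvtColor(s['frame'],cv2.COLOR_BGR2HSV)
egg=ray(s,[[376,275]],18);salt=ray(s,[[351,296]],18);print(egg.round(),salt.round())
E
```

```text
t 27.4 pos [537.1 -13.8 121.8] linear [ 0.7  0.4 74.8] turn(tool z) -0.001 q6 -0.57
[[677.  53.  18.]] [[703. -49.  18.]]
```

Request:
{"method": "arm_command", "body": {"series": [{"linear":[0.0007,0,0.015],"turn":0},{"linear":[0,0,0.025],"turn":0},{"linear":[0,0,0.022],"turn":0},{"linear":[0,0,0.012],"turn":0},{"linear":[0,0,0],"turn":0},{"linear":[0,0,0],"turn":0}]}}

```text
t: 28.1
ee_pos: [537.5, -13.8, 48.5]
orientation: [1.57, 2.72, 0.001]
ft_force: [0.2, -0.1, -0.1]
width: 87.9
grasp_force: 0.0
```

Request:
{"method": "arm_command", "body": {"series": [{"linear":[0,0,0],"turn":0},{"linear":[0,0,0],"turn":0},{"linear":[0,0,0],"turn":0},{"linear":[0,0,0],"turn":0},{"linear":[0,0,0],"turn":0},{"linear":[0,0,0],"turn":0}], "jaw": -1}}

```text
t: 28.7
ee_pos: [537.1, -13.8, 48.1]
orientation: [1.57, 2.721, 0.0]
ft_force: [0.2, -0.6, 6.5]
width: 59.5
grasp_force: 30.0
```

```bash
python3 -c "
from h import *
go(609.8,329.4,48)"
```

```text
t 28.7 pos [537.1 -13.8  48.1] linear [2.608e+02 2.346e+02 1.000e-01] turn(tool z) 0.0 q6 -0.57
```

Request:
{"method": "arm_command", "body": {"series": [{"linear":[0,0,-0.01],"turn":0},{"linear":[0,0,-0.03],"turn":0},{"linear":[0,0,-0.04],"turn":0},{"linear":[0,0,-0.03],"turn":0},{"linear":[0.0148,0.0126,0],"turn":0},{"linear":[0.03,0.027,0],"turn":0},{"linear":[0.036,0.033,0],"turn":0},{"linear":[0.036,0.033,0],"turn":0},{"linear":[0.036,0.033,0],"turn":0},{"linear":[0.036,0.032,0],"turn":0}]}}

```text
t: 29.7
ee_pos: [589.5, 236.7, 157.4]
orientation: [-1.57, -2.72, 0.002]
ft_force: [0.9, -0.3, -4.5]
width: 59.9
grasp_force: 30.0
```

Request:
{"method": "arm_command", "body": {"series": [{"linear":[0.036,0.032,0],"turn":0},{"linear":[0.024,0.021,0],"turn":0},{"linear":[0.012,0.011,0],"turn":0},{"linear":[0,0,0.015],"turn":0.1},{"linear":[0,0,0.02],"turn":0.12},{"linear":[0,0,0.02],"turn":0.12},{"linear":[0,0,0.015],"turn":0.085},{"linear":[0,0,0.01],"turn":0},{"linear":[0,0,0],"turn":0},{"linear":[0,0,0],"turn":0}]}}

```text
t: 30.7
ee_pos: [609.6, 329.0, 77.9]
orientation: [-2.107, -2.33, 0.0]
ft_force: [0.7, -0.1, -5.5]
width: 59.9
grasp_force: 30.0
```

```bash
python3 -c "
from h import *
go(609.8,329.4,34,5.65)"
```

```text
t 30.7 pos [609.6 329.   77.9] linear [ 0.4  0.2 43.9] turn(tool z) 0.002 q6 0.38
```

Request:
{"method": "arm_command", "body": {"series": [{"linear":[0,0,0.012],"turn":0},{"linear":[0,0,0.014],"turn":0},{"linear":[0,0,0.009],"turn":0},{"linear":[0,0,0.005],"turn":0},{"linear":[0,0,0.002],"turn":0},{"linear":[0,0,0],"turn":0}]}}

```text
t: 31.3
ee_pos: [609.4, 329.4, 35.3]
orientation: [-2.109, -2.329, 0.001]
ft_force: [-0.4, 0.6, -4.9]
width: 59.9
grasp_force: 30.0
```

Request:
{"method": "arm_command", "body": {"series": [{"linear":[0,0,0.001],"turn":0},{"linear":[0,0,0],"turn":0}]}}

```text
t: 31.5
ee_pos: [609.7, 329.5, 35.0]
orientation: [2.109, 2.329, 0.001]
ft_force: [0.1, 0.3, -4.7]
width: 60.1
grasp_force: 30.0
```

Request:
{"method": "arm_command", "body": {"series": [{"linear":[0,0,0.001],"turn":0},{"linear":[0,0,0],"turn":0}]}}

```text
t: 31.7
ee_pos: [609.8, 329.6, 34.2]
orientation: [2.109, 2.328, 0.001]
ft_force: [-0.3, 0.0, -2.9]
width: 60.0
grasp_force: 30.0
```

Request:
{"method": "arm_command", "body": {"series": [{"linear":[0,0,0.001],"turn":0},{"linear":[0,0,0],"turn":0}]}}

```text
t: 31.9
ee_pos: [609.9, 329.6, 34.2]
orientation: [2.109, 2.328, 0.001]
ft_force: [-2.4, -1.2, 5.3]
width: 60.0
grasp_force: 30.0
```

Request:
{"method": "arm_command", "body": {"series": [{"linear":[0,0,-0.001],"turn":0},{"linear":[0,0,0],"turn":0},{"linear":[0,0,0],"turn":0},{"linear":[0,0,0],"turn":0},{"linear":[0,0,-0.03],"turn":0},{"linear":[0,0,-0.05],"turn":0},{"linear":[0,0,-0.05],"turn":0},{"linear":[0,0,-0.04],"turn":0},{"linear":[-0.02,-0.012,-0.01],"turn":0},{"linear":[-0.035,-0.021,0],"turn":0}], "jaw": 1}}

```text
t: 32.9
ee_pos: [584.0, 273.0, 216.8]
orientation: [2.105, 2.329, 0.01]
ft_force: [-0.7, -0.1, -0.0]
width: 87.8
grasp_force: 0.0
```

Request:
{"method": "arm_command", "body": {"series": [{"linear":[-0.04,-0.024,0],"turn":0},{"linear":[-0.04,-0.024,0],"turn":0},{"linear":[-0.04,-0.024,0],"turn":0},{"linear":[-0.04,-0.024,0],"turn":0},{"linear":[-0.04,-0.024,0],"turn":0},{"linear":[-0.03,-0.018,0],"turn":0},{"linear":[-0.01,-0.008,0],"turn":0},{"linear":[0,0,0],"turn":0}]}}

```text
t: 33.7
ee_pos: [460.1, 17.3, 213.9]
orientation: [2.112, 2.326, 0.0]
ft_force: [-0.1, 0.3, 0.2]
width: 87.8
grasp_force: 0.0
```

```bash
python3 - <<'E'
from h import *
s=cam('scene');t=cam('top')
for n,d,r,thr in(('s',s,(395,195,475,260),None),('t',t,(140,140,235,205),None)):
    h=cv2.cvtColor(d['frame'],cv2.COLOR_BGR2HSV);m=mask(d,'red',90,20,r);hh=h[m>0]
    print(n,np.percentile(hh[:,1],[5,25,50,75,95]),np.percentile(hh[:,2],[5,15,30,50,70,85,95]))
    print(' all z4',rect(d,m,4))
    v=h[...,2]
    for lo,hi in((85,138),(90,150)):
        k=cv2.morphologyEx(m&cv2.inRange(v,lo,hi),cv2.MORPH_OPEN,np.ones((3,3)));print(' lid',lo,hi,rect(d,k,49))
h=cv2.cvtColor(t['frame'],cv2.COLOR_BGR2HSV)
hm=cv2.inRange(h,(40,95,66),(95,148,100));k=np.zeros_like(hm);k[205:252,398:455]=255
print('green lid top',rect(t,cv2.morphologyEx(hm&k,cv2.MORPH_OPEN,np.ones((3,3))),49))
print('blue',rim(s,mask(s,'blue',90,25,(210,250,270,320)),99,27),rim(t,mask(t,'blue',90,25,(415,130,460,180)),99,27),'steel top',rim(t,dark(t,(415,130,460,180))|mask(t,'blue',90,25,(415,130,460,180)),60,33))
go(423.8,-274.2,60,8.1)
E
```

```text
s [112.   195.25 212.   219.   230.  ] [ 70.   79.   88.5 112.  114.  124.  145. ]
 all z4 [598.9 347.5 110.2 218.4 -84.3]
 lid 85 138 [615.8 327.9  64.8 148.5 -84.3]
 lid 90 150 [613.9 328.   61.1 148.  -84.3]
t [139.15 211.   214.   217.   223.  ] [ 43.    71.   102.   122.   124.   125.   135.85]
 all z4 [606.2 333.9  88.7 176.5 -84.2]
 lid 85 138 [605.3 334.8  58.5 149.1 -84.1]
 lid 90 150 [605.4 335.   58.3 149.6 -84.1]
green lid top [ 426.8 -268.8   45.2   88.4   86.7]
blue (array([ 606.3, -315.7]), 1.34, 27) (array([ 594.2, -308.8]), 0.93, 29) steel top (array([ 601.8, -315.2]), 2.83, 33)
t 33.8 pos [461.4  18.7 214. ] linear [-287.8  -66.4  153.8] turn(tool z) -0.043 q6 -0.08
```

```bash
python3 - <<'E'
from h import *
s=cam('scene');hs=cv2.cvtColor(s['frame'],cv2.COLOR_BGR2HSV)
m=cv2.inRange(hs,(40,60,70),(95,150,110));k=np.zeros_like(m);k[235:290,198:260]=255
r=rect(s,cv2.morphologyEx(m&k,cv2.MORPH_OPEN,np.ones((3,3))),49);print(r)
if abs(r[4]+82)<2 and np.hypot(r[0]-428.2,r[1]+270.9)<2: print(ctrl.close_job())
E
```

```text
[ 429.6 -271.    48.1   86.6  -86.8]
```

The lid bearing reads differently now, possibly because the arm's shadow falls on it. Moving aside to recheck.

Request:
{"method": "arm_command", "body": {"series": [{"linear":[0.03,0,0],"turn":0},{"linear":[0.045,0,0],"turn":0},{"linear":[0.045,-0.02,0],"turn":0},{"linear":[0.045,-0.02,0],"turn":0},{"linear":[0.04,-0.02,0],"turn":0},{"linear":[0.02,0,0],"turn":0},{"linear":[0,0,0],"turn":0}]}}

```text
t: 34.55
ee_pos: [378.2, 239.7, 213.8]
orientation: [-2.102, -2.335, -0.002]
ft_force: [-0.3, 0.4, 0.2]
width: 87.9
grasp_force: 0.0
```

```bash
python3 - <<'E'
from h import *
s=cam('scene');t=cam('top');go(423.8,-274.2,60,8.1)
for d,r,lo in((s,(198,235,260,290),70),(t,(398,205,455,252),66)):
    h=cv2.cvtColor(d['frame'],cv2.COLOR_BGR2HSV);k=np.zeros(h.shape[:2],np.uint8);k[r[1]:r[3],r[0]:r[2]]=255
    print(rect(d,cv2.morphologyEx(cv2.inRange(h,(40,60,lo),(95,150,110))&k,cv2.MORPH_OPEN,np.ones((3,3))),49))
E
```

```text
t 34.6 pos [378.6 237.2 213.6] linear [-513.3   -7.   153.6] turn(tool z) -0.039 q6 0.43
[ 428.3 -270.9   47.6   85.4  -81.9]
[ 420.1 -266.8   47.8   88.1  -81.9]
```

Only a shadow: the green tin hasn't moved and is still in line with its mat. Handing in.

```bash
python3 -c "
from workcell import ctrl
print(ctrl.close_job())"
```

```text
the job is handed in; nothing more can be done
None
```

I nested the blue tumbler in the steel one, then put green, yellow and red on their own mats in that order, and handed the job in at about 35 s. By my camera measurements yellow and red are within about 2 mm of centre, but green is about 4–5 mm off, mostly lengthwise; I left it there because moving it again would have broken the order.

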